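Seat the cone infuser in the tea maker and snap its lid shut

ROBOT

A 6-joint arm with a two-finger parallel gripper is mounted at the origin on a cart in front of the work surface, level with it; the furniture and walls round the work are solid. World frame = base frame: x ahead of the robot, y to its left, z up, the work surface at z = 0. Lengths are in mm, angles in rad, forces in N, time in s.
With the tool pointing down it reaches from about 350 to 975 mm from the base axis. Payload 7.1 kg.
Tool frame: the origin (TCP) lies on the front face of the gripper's body, between the roots of the fingers; the fingertips stand 80 mm ahead of it and the grasp point (between the pads) lies 61 mm ahead of it (env.tips_ahead is the distance from the TCP to the fingertips, in mm); z points along the fingers, y is the line along which they close (so a half turn about z gives the same grasp; the last joint's range is limited). The gripper opens to 88 mm and grips with 3 to 60 N. Pads are 20 mm wide; open, the fingers measure 115 mm over their backs; the gripper's body (75 mm by 178 mm) begins 61 mm behind the grasp point.
Start: joints at [1.141, 0.423, 1.63, -0, 1.089, -0.019], TCP at [249.557, 572.998, 302.675] pointing down, gripper open.
Joint ranges: [-3, 3], [-0.9, 2.11], [0.09, 2.58], [-1.31, 4.45], [0.11, 2.69], [-2.54, 2.54]. Speed limits (rad/s): [2.39, 2.39, 3.01, 3.14, 3.14, 3.14].

INTERFACE

Orientations are given as a unit quaternion [x, y, z, w].
In Python, from station import env, set_gripper, viewer, workorder gives the robot as it stands. Calls block until the motion is done:
- env.reach(position, orientation): joint-space move of the TCP to a pose.
- env.move_l(position, rot=None, rate=150, f_stop=None): straight line of the TCP; rot=None keeps the orientation; rate is the mean speed in mm/s. With f_stop (N) it stops when the force on the tool has changed by that much, and returns True; else False.
- env.move_joints(angles): joint-space move.
- set_gripper(opening): finger opening in mm; the grip force is fixed at half the most; returns when the fingers have stopped.
- env.hold(seconds).
- env.ik(position, orientation): joint angles nearest the present ones, or None.
- env.read_state(): the state.
- viewer.camera(name): name is "scene" or "top" or "wrist"; returns the picture (400x640x3 uint8, blue, green, red); there is no depth.
- viewer.camera_params(name): a dict with "fx", "fy", "cx", "cy" (pixels), "pose" (4x4, takes a point from camera to world coordinates); the wrist camera has in their place "tool_from_camera" (4x4, takes a point from camera to tool coordinates, whose origin is the TCP and whose axes are the flange's). Camera axes: x right, y up, looking along -z (the intrinsics and any distortion apply to the point x, -y, -z); pixel columns grow to the right and rows downward; lengths in mm; the calibration is good to about 2 mm. A picture is of the moment at which its call begins: read the wrist's pose just before it. camera_params takes no time and is no camera call.
A pose or a line that the arm cannot do raises env.IKError and nothing moves.
- workorder.sign_off(): hands the job in; it is judged then, once.
The state is a dict: "time_s": time; "qpos": joint angles; "dq": joint speeds; "tau": joint torques, N m; "tool_pos": TCP position; "orientation": TCP orientation; "force": force on the tool from outside, world axes, zero at the start; "wrist_torque": the same for the moment, N m; "width": finger opening in mm; "grip_force": force on a finger pad.
Only numpy, scipy, OpenCV 4.12 (cv2) and the standard library are available. Lean on these libraries where they do the work, as an engineer would, in place of code of your own. Each camera call takes 0.05 s, during which the arm holds its last target. There are 200 camera calls.

TASK

Get the tea maker ready: press its thumb latch so that the sprung lid pops open, and stand the cone-shaped infuser, which lies on its side, up on its foot on the worktop and let go of it. Then take the infuser again by its bow handle, seat it level and fully home in the conical mouth, let go, and only then push the lid down until it snaps shut. Leave the loose glass, small dish, spice jar, salt shaker and tins round about where they are.

Things in the scene. Friction and masses are not known exactly. Their poses are not given: they have to be found in the camera images.
- tea_maker: Steel tea maker on a black base, 136 mm in diameter, fixed. Origin: centre of its underside, on the worktop, z up. Its -x side (towards the robot) has the thumb latch, its +x side the lid hinge; spout at +y (out to 90 mm), loop handle at -y (out to 106 mm). Rim of the mouth: 110 mm up, 47 mm in outer radius. Shut, the domed lid is 92 mm in diameter, its top 155 mm up.
- mouth (a point): Centre of the conical mouth at rim height, 110 mm above the worktop. The mouth is a funnel on a vertical axis, 68 mm wide at the rim and 49 mm at its lower end 22 mm below, with the infuser's taper (24 degrees from the axis), open below.
- seat (a point): Point on the mouth's axis, 46 mm below the rim, where the infuser's origin lies when it is fully home: its cone then rests on the funnel, in any yaw, its band's top 8 mm and its bow's centre line 28 mm above the rim.
- lid_hinge (a point): Middle of the lid's hinge line, which runs along the tea maker's y axis, 52 mm behind (+x) the mouth's axis and 112 mm above the worktop.
- lid_front (a point): Point on the flat outer top of the domed lid near the edge opposite the hinge: 85 mm from the hinge line towards the latch and 43 mm above it when shut; moves with the lid. Its z axis is the outward normal of the lid's top. To shut, push here from behind (the hinge side), follow the arc about the hinge, end straight down.
- lid (a joint): Lid angle, rad: 0 shut and latched, 1.75 fully open (a little past upright). A spring throws it open when the latch frees it and keeps it open. Closing takes 1 to 2 N at lid_front; the last few mm, where the catch pushes the hook aside, up to about 10 N straight down; it then stays shut by itself.
- latch_pad (a point): Middle of the thumb pad's upper face: black ribbed pad 24 mm wide, 40 mm long, 90 mm in front of the mouth's axis, 107 mm above the worktop, free above and in front. Press straight down here; the hook that holds the lid begins 26 mm behind this point and stands 28 mm higher.
- latch (a joint): Angle of the thumb latch, rad: 0 at rest, 0.4 fully pressed (pad down about 12 mm); sprung. The lid is freed at about 0.06 to 0.15 (pad down 2 to 5 mm), which takes 2 to 4 N at latch_pad.
- infuser: Steel cone infuser, 0.16 kg. Origin: centre of its underside; z from foot to handle. Foot 30x30x5 mm; cone, radius 15 mm at z 5 to 31 mm at z 40; straight round band, 62 mm across, z 40 to 54; flat top; above it the bow handle along x. At the start it lies on its side: y axis down, x axis level, z axis 22 degrees above level. Set on its foot within about 15 degrees of upright it rights itself.
- band (a point): Centre of the infuser's straight band, on its axis 47 mm above its underside; 62 mm across.
- bow (a point): Middle of the infuser's bow handle, 74 mm above its underside: a round bar 10 mm thick, straight for 34 mm along the infuser's x axis; its legs slope down to the flat top at x = +-26 mm. 15 mm of free height between bar and top.
- tumbler: Bystander: clear drinking glass, 69 mm in diameter, 92 mm tall. Origin: centre of its underside.
- glass_ramekin: Bystander: small clear glass dish, 57 mm in diameter, 27 mm tall. Origin: centre of its underside.
- spice_1: Bystander: spice jar with a white cap, 41 mm in diameter, 102 mm tall. Origin: centre of its underside.
- salt_shaker: Bystander: salt shaker, 44 mm in diameter, 90 mm tall. Origin: centre of its underside.
- tin_paste: Bystander: small tin, 57 mm in diameter, 72 mm tall. Origin: centre of its underside.
- sardine_tin: Bystander: flat oblong tin with rounded corners, 63 x 105 x 27 mm. Origin: centre of its underside.
There are look-alikes about, which are no part of the job. Leave any blue look-alike of the infuser alone.

How it is judged:
By the outcome, as a careful person would: the job done as asked, in the order asked, and still so for the second after the job is handed in, with the robot touching nothing.
It also fails if it takes over 72 s, if anything falls off the work surface, if the arm or the gripper's body presses on something with over 40 N, if the wrist force passes 120 N, or if a joint passes its speed limit or range.

## Working session

There is one attempt and no reset: what is moved stays moved. The work goes in short steps, each a Python script; the robot and the scene stay as the last script left them, time stands still between calls to the robot, and variables do not carry over. Pictures are saved under pics/ and viewed, at most 10 in all, crops included, and the job is handed in when it is done.

```bash
ls; mkdir -p pics
python3 - <<'E'
from station import env, set_gripper, viewer, workorder
import cv2, json
import numpy as np
np.set_printoptions(precision=4,suppress=True)
for n in ("scene","top","wrist"):
    cv2.imwrite(f"pics/{n}0.png", viewer.camera(n)); print(n, viewer.camera_params(n))
s=env.read_state();print({k:s[k] for k in("time_s","orientation","tool_pos","width","force")})
E
```

```text
pics
scene {'fx': 490.7000900150141, 'fy': 490.7000900150141, 'cx': 318.4146389448823, 'cy': 204.47140706828355, 'pose': array([[   0.817 ,    0.4448,   -0.367 ,  -25.1961],
       [  -0.5765,    0.617 ,   -0.5357, -717.9976],
       [  -0.0118,    0.6493,    0.7605, 1197.9713],
       [   0.    ,    0.    ,    0.    ,    1.    ]])}
top {'fx': 385.2172111487177, 'fy': 385.2172111487177, 'cx': 316.80897519178677, 'cy': 191.92663609748553, 'pose': array([[   0.1062,    0.9693,   -0.2219,  270.0156],
       [  -0.9943,    0.1038,   -0.0225,   20.8216],
       [   0.0012,    0.223 ,    0.9748, 1159.2876],
       [   0.    ,    0.    ,    0.    ,    1.    ]])}
wrist {'fx': 333.57993412310606, 'fy': 333.57993412310606, 'cx': 316.4945137731928, 'cy': 199.63358456373186, 'tool_from_camera': array([[ -0.0001,   0.9677,   0.252 ,  68.2798],
       [  1.    ,   0.0005,  -0.0014,   1.0195],
       [ -0.0015,   0.252 ,  -0.9677, -82.0851],
       [  0.    ,   0.    ,   0.    ,   1.    ]])}
{'time_s': 0.15, 'orientation': array([ 0.204 ,  0.979 , -0.0006, -0.0001]), 'tool_pos': array([249.4474, 572.7197, 302.0798]), 'width': 87.45589866189215, 'force': array([-0.3085,  0.0092, -0.813 ])}
```

View pics/top0.png

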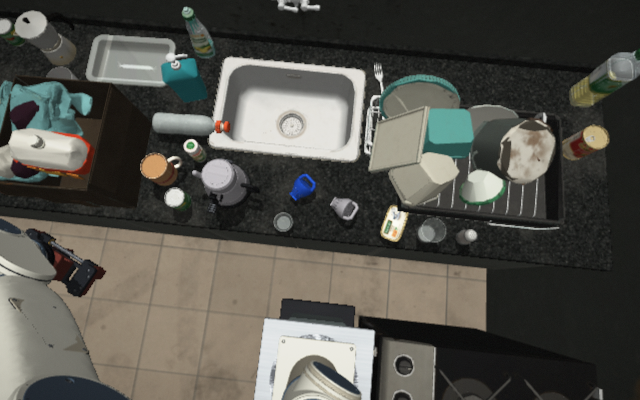

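View pics/scene0.png

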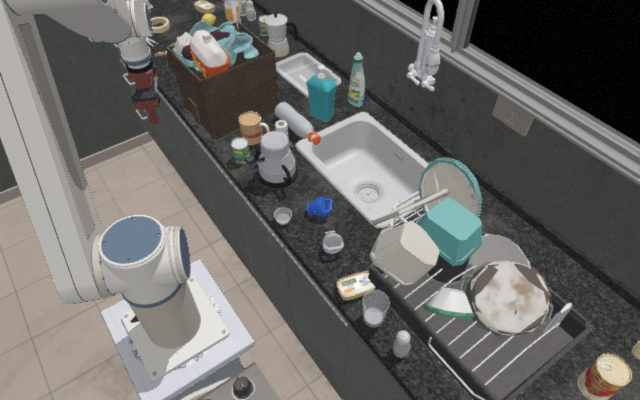

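Top-view candidates for the infuser are the steel cone at (344,208), the blue look-alike at (302,187) and the glass ramekin at (283,222). For the tea maker they are the steel pot on a black base at (222,182) and the moka pot at top left (45,35). I choose the steel cone at (344,208) and the pot at (222,182), and will check both in a close crop.

```bash
cat > h.py <<'E'
import numpy as np, cv2
from scipy.spatial.transform import Rotation as R
from station import env, set_gripper, viewer, workorder
np.set_printoptions(precision=1,suppress=True)
def crop(img,x0,y0,w,h,W,H,step=10):
    o=cv2.resize(img[y0:y0+h,x0:x0+w],(W,H),interpolation=cv2.INTER_CUBIC)
    for x in range(-(-x0//step)*step,x0+w,step):
        X=int((x-x0+.5)*W/w); cv2.line(o,(X,0),(X,6),(0,255,255),1); cv2.putText(o,str(x),(X+2,14),0,.35,(0,255,255),1)
    for y in range(-(-y0//step)*step,y0+h,step):
        Y=int((y-y0+.5)*H/h); cv2.line(o,(0,Y),(6,Y),(0,255,255),1); cv2.putText(o,str(y),(8,Y+4),0,.35,(0,255,255),1)
    return o
def pose(name,st=None):
    p=viewer.camera_params(name)
    if 'pose' in p: return p,p['pose']
    T=np.eye(4); T[:3,:3]=R.from_quat(st['orientation']).as_matrix(); T[:3,3]=st['tool_pos']
    return p,T@p['tool_from_camera']
def at_z(name,u,v,z,st=None):
    p,T=pose(name,st); d=T[:3,:3]@np.array([(u-p['cx'])/p['fx'],-(v-p['cy'])/p['fy'],-1]); c=T[:3,3]
    return c+d*(z-c[2])/d[2]
def proj(name,P,st=None):
    p,T=pose(name,st); q=(np.asarray(P)-T[:3,3])@T[:3,:3]
    return np.array([p['cx']+p['fx']*q[0]/-q[2], p['cy']+p['fy']*q[1]/q[2]])
def down(a,tilt=0): # tool z down, tool y (closing line) at world yaw a
    y=np.array([np.cos(a),np.sin(a),0]); z=np.array([0,0,-1.]); return R.from_matrix(np.c_[np.cross(y,z),y,z]).as_quat()
E
python3 - <<'E'
from h import *
t=cv2.imread('pics/top0.png');s=cv2.imread('pics/scene0.png')
cv2.imwrite('pics/c1.png',np.vstack([np.hstack([crop(t,185,145,80,60,400,300),crop(t,320,187,50,38,400,300)]),np.hstack([crop(s,235,120,80,60,400,300),crop(s,308,222,50,38,400,300)])]))
for u,v,z in[(222,182,100),(344,208,25),(302,187,25),(283,222,0),(431,230,0),(467,237,0),(394,222,0),(178,199,0),(194,150,0)]: print(u,v,at_z('top',u,v,z))
E
```

```text
222 182 [511.2 315.7 100. ]
344 208 [487.8 -39.2  25. ]
302 187 [538.7  93.2  25. ]
283 222 [430.  139.6   0. ]
431 230 [ 453.3 -307.9    0. ]
467 237 [ 443.7 -416.4    0. ]
394 222 [ 465.8 -195.2    0. ]
178 199 [466.3 469.3   0. ]
194 150 [627.9 448.5   0. ]
```

View pics/c1.png

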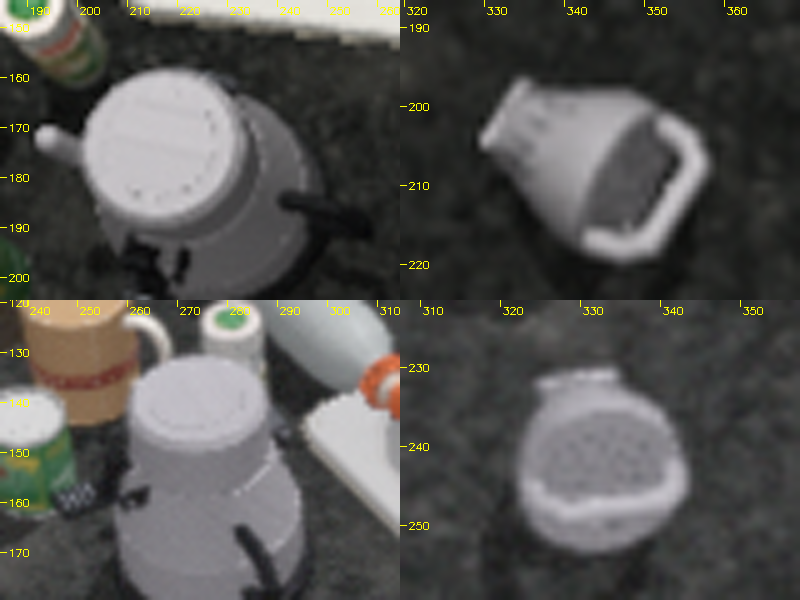

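The crop confirms both. The steel cone infuser has its foot at top (332,201) and its bow around (352,212). On the tea maker the lid is centred at top (214,173), the spout is at (193,172) and the latch is near (210,196), facing the robot. Next I take closer views with the wrist camera.

Run:
```python
from h import *
for nm,P in (('tea',(470,325,370)),('inf',(470,-40,260))):
    env.reach(np.array(P),down(np.arctan2(P[1],P[0])+np.pi/2)); env.hold(.2)
    st=env.read_state(); im=viewer.camera('wrist'); cv2.imwrite(f'pics/w_{nm}.png',im)
    np.save(f'pics/w_{nm}.npy',np.r_[st['tool_pos'],st['orientation']]); print(st['time_s'],st['tool_pos'],st['orientation'])
    p=(511,310,110) if nm=='tea' else (488,-39,25); print(proj('wrist',p,st))
a,b=[cv2.imread(f'pics/w_{n}.png') for n in('tea','inf')]
cv2.imwrite('pics/c2.png',np.hstack([cv2.resize(a,(400,250)),cv2.resize(b,(400,250))]))
```

```text
1.75 [469.6 325.6 369.8] [-0.3  1.  -0.  -0. ]
[281.8 202.7]
3.4167 [470.4 -39.3 260.2] [0. 1. 0. 0.]
[316.9 202.2]
```

View pics/c2.png

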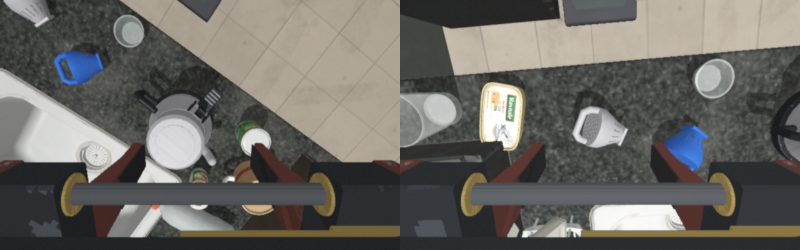

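The wrist shots show the tea maker at about (285,215), with its pad towards upper right, and the infuser at about (320,202). I enlarge both.

Run:
```python
from h import *
a,b=[cv2.imread(f'pics/w_{n}.png') for n in('tea','inf')]
cv2.imwrite('pics/c3.png',np.hstack([crop(a,212,125,150,180,500,600),crop(b,270,160,100,200,300,600)]))
```

```text
(no output)
```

View pics/c3.png

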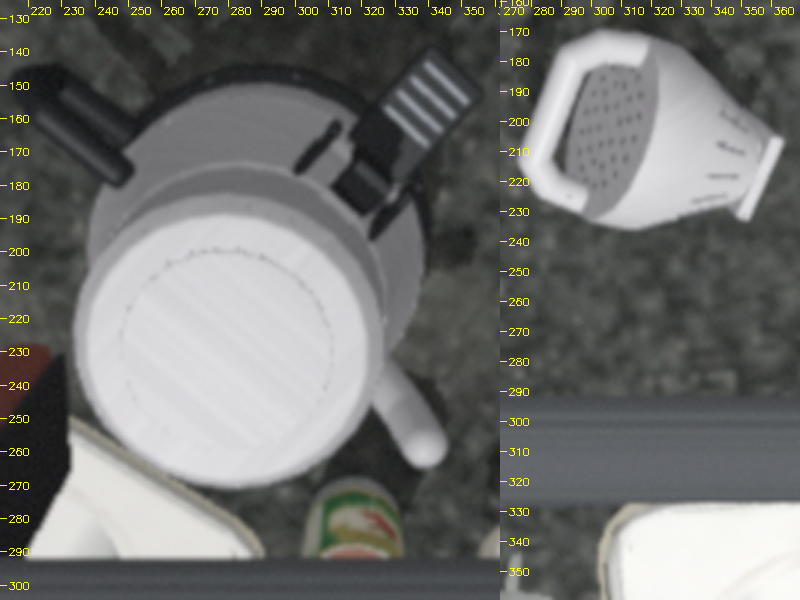

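```bash
cat >> h.py <<'E'
from scipy.optimize import least_squares
t22=np.radians(22)
def ld(n):
    a=np.load(f'pics/w_{n}.npy'); return dict(tool_pos=a[:3],orientation=a[3:])
def tea(p,q): # q in tea frame -> world
    return np.array([p[0],p[1],0])+R.from_euler('z',p[2]).apply(q)
def infu(p,q): # yaw p[2] = heading of z axis's level part u
    u=np.array([np.cos(p[2]),np.sin(p[2]),0]); k=np.array([0,0,1.])
    z=np.cos(t22)*u+np.sin(t22)*k; y=np.sin(t22)*u-np.cos(t22)*k; x=np.cross(y,z)
    return np.array([p[0],p[1],15*np.cos(t22)])+np.asarray(q)@np.array([x,y,z])
def fit(model,obs,p0):
    f=lambda p:np.concatenate([proj(c,model(p,np.array(q,float)),s)-uv for c,s,q,uv in obs])
    r=least_squares(f,p0); return r.x,r.fun.reshape(-1,2)
E
python3 - <<'E'
from h import *
st=ld('tea');si=ld('inf')
p,r=fit(tea,[('wrist',st,(0,0,155),(279,229.5)),('wrist',st,(-90,0,107),(332,160.5)),('wrist',st,(-110,0,107),(344.5,146)),
 ('top',None,(0,0,155),(213.5,172.5)),],(511,310,0)); print('tea',p,r)
q,r2=fit(infu,[('wrist',si,(0,0,74),(286.7,198.3)),('wrist',si,(0,-15,0),(358.5,220)),('wrist',si,(0,0,54),(307.5,206.7))],(500,-30,-2.)); print('inf',q,r2)
for n in((0,0,0),(0,0,47),(0,0,74)): print(infu(q,n), 'top px',proj('top',infu(q,n)))
a,b=[cv2.imread(f'pics/w_{n}.png') for n in('tea','inf')]
def ov(im,s,m,p,x0,y0,k,W,H,sets):
    o=crop(im,x0,y0,W//k,H//k,W,H)
    for S in sets:
        P=np.array([(proj('wrist',m(p,np.array(c,float)),s)-(x0,y0)+.5)*k for c in S]).astype(int); cv2.polylines(o,[P],False,(0,0,255),1)
    return o
c=lambda rr,z:[(rr*np.cos(t),rr*np.sin(t),z) for t in np.linspace(0,6.2832,60)]
sq=[(15,15,0),(15,-15,0),(-15,-15,0),(-15,15,0),(15,15,0)]
A=ov(a,st,tea,p,212,125,3,450,540,[c(46,112),c(68,0),c(47,110),[(-110,-12,107),(-110,12,107),(-70,12,107),(-70,-12,107),(-110,-12,107)],[(0,60,90),(0,90,90)],[(-64,0,135),(-3,0,155),(3,0,155)]])
B=ov(b,si,infu,q,265,155,3,330,540,[c(31,54),c(31,40),sq,[(-26,0,54),(-17,0,74),(17,0,74),(26,0,54)]])
cv2.imwrite('pics/c4.png',np.hstack([A,B]))
E
```

```text
tea [528.5 320.   -0.1] [[-4.1  6.8]
 [ 2.7 -3.2]
 [ 3.1 -3.6]
 [ 3.1 -1.9]]
inf [507.6  -3.7  -2. ] [[ 0.5  1.6]
 [ 0.9  0.9]
 [-1.3 -2.5]]
[507.6  -3.7  13.9] top px [332.7 201.1]
[489.4 -43.4  31.5] top px [345.6 207.2]
[479.  -66.1  41.6] top px [353.3 210.9]
```

View pics/c4.png

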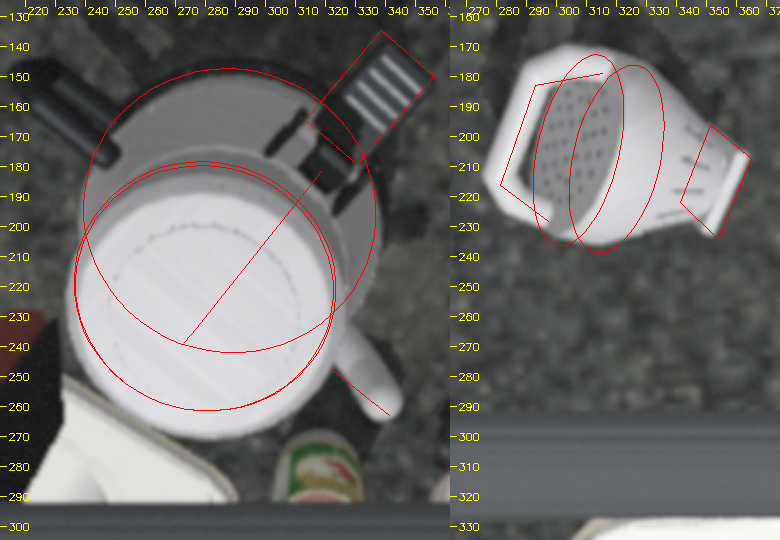

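The infuser overlay fits to about 3 mm. The tea-maker fit doesn't: the residuals are too large. I triangulate the lid's top centre from all three cameras before using it.

Run:
```python
from h import *
st=ld('tea')
for n,u,v,s in(('wrist',280,229.5,st),('top',216.5,173.1,None),('scene',274.3,139.5,None)):
    for z in(130,155): print('lid',n,z,at_z(n,u,v,z,s))
for n,u,v,s in(('wrist',331,161,st),): print('pad',at_z(n,u,v,107,s))
print('padend',at_z('wrist',344.5,146,107,st))
print(viewer.camera_params('wrist').keys(), viewer.camera_params('top').keys())
p,r=fit(tea,[('wrist',st,(0,0,155),(280,229.5)),('top',None,(0,0,155),(216.5,173.1)),('scene',None,(0,0,155),(274.3,139.5)),('wrist',st,(-90,0,107),(331,161))],(520,316,0));print(p,r)
```

```text
lid wrist 130 [529.1 323.  130. ]
lid wrist 155 [520.1 320.3 155. ]
lid top 130 [527.9 326.6 130. ]
lid top 155 [521.7 319.2 155. ]
lid scene 130 [533.7 343.2 130. ]
lid scene 155 [520.6 318.4 155. ]
pad [444.3 328.  107. ]
padend [423.8 330.4 107. ]
dict_keys(['fx', 'fy', 'cx', 'cy', 'tool_from_camera']) dict_keys(['fx', 'fy', 'cx', 'cy', 'pose'])
[526.2 319.9  -0.1] [[-3.9  4.8]
 [ 0.  -1.6]
 [ 1.2 -1. ]
 [ 4.9 -5.6]]
```

Run:
```python
from h import *
st=ld('tea')
for n,u,v,z in(('base front',284,144,0),('base front',284,144,12),('body front',284,150,15),('seam',284,174.5,110),('lidtop front',279,188.5,155),('lid back',279,271,155),('lid back',279,271,125),('spout tip',340,260,100),('handle',222,147,90),('handle top root',249,181,95),('pad end',344.5,146,107),('pad c',331,161,107),('pad-hook end',322,166,107),('hook',313,180,125)): print(n,z,at_z('wrist',u,v,z,st))
```

```text
base front 0 [471.1 275.4   0. ]
base front 12 [469.6 275.7  12. ]
body front 15 [475.7 280.   15. ]
seam 110 [483.3 295.6 110. ]
lidtop front 155 [487.4 297.9 155. ]
lid back 155 [556.4 342.9 155. ]
lid back 125 [570.9 348.4 125. ]
spout tip 100 [531.7 402.9 100. ]
handle 90 [500.2 224.7  90. ]
handle top root 95 [514.  268.5  95. ]
pad end 107 [423.8 330.4 107. ]
pad c 107 [444.3 328.  107. ]
pad-hook end 107 [453.9 323.3 107. ]
hook 125 [468.4 322.1 125. ]
```

The tea maker is consistent now. The base, seam, lid and spout all give (522, 319.5) with yaw −0.105, and the ribs' centre then lies 88 mm in front (it must be 90). Next I press the latch.

```bash
cat >> h.py <<'E'
TEA=np.array([522,319.5,-0.105])
E
python3 - <<'E'
from h import *
q=down(TEA[2]+np.pi/2)
set_gripper(0)
pad=tea(TEA,[-91,0,107]); print(pad)
env.reach(pad+[0,0,80+90],q)
env.move_l(pad+[0,0,80+12],rate=200)
hit=env.move_l(pad+[0,0,80-9],rate=40,f_stop=18); s=env.read_state(); print(hit,s['tool_pos'],s['force'])
env.hold(.3); env.move_l(pad+[0,0,80+110],rate=200); set_gripper(87)
P=np.array([450,300,400]); env.reach(P,down(np.arctan2(P[1],P[0])+np.pi/2)); env.hold(.2)
st=env.read_state(); im=viewer.camera('wrist'); sc=viewer.camera('scene'); print(st['time_s'],st['width'])
np.save('pics/w_open.npy',np.r_[st['tool_pos'],st['orientation']]); cv2.imwrite('pics/w_open.png',im); cv2.imwrite('pics/s_open.png',sc)
c=(proj('wrist',tea(TEA,[0,0,110]),st)).astype(int); print(c)
for rr,z in((47,110),(34,110),(24.5,88)):
    Pp=np.array([proj('wrist',tea(TEA,np.array([rr*np.cos(t),rr*np.sin(t),z])),st) for t in np.linspace(0,6.3,50)])
    cv2.polylines(im,[(Pp*16).astype(int)],False,(0,0,255),1,cv2.LINE_AA,4)
x0,y0=c[0]-70,c[1]-75
cv2.imwrite('pics/c5.png',np.hstack([crop(im,x0,y0,140,150,560,600),crop(sc,240,100,60,150,240,600)]))
E
```

```text
[431.5 329.  107. ]
False [432.  329.5 178.4] [0.6 0.  6.9]
10.7667 87.21966147518579
[295 234]
```

View pics/c5.png

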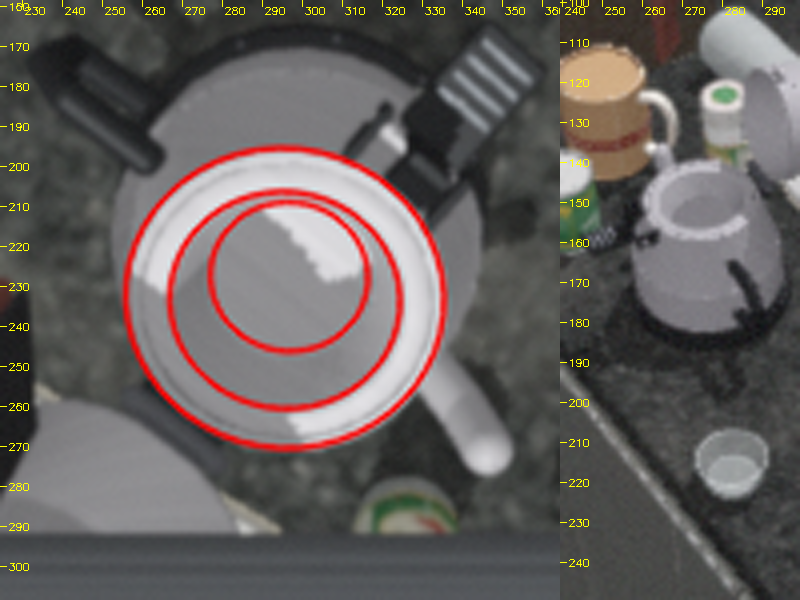

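The lid is open. It shows at lower left of the wrist view and upright in the scene view. The projected rim and funnel circles match the mouth to about 1 px, so the tea-maker pose holds. Next I grip the infuser's band, tilt it upright and set it down.

```bash
cat >> h.py <<'E'
K=np.array([0,0,1.])
U=np.array([np.cos(-2.0),np.sin(-2.0),0])
def tilt(b,u=U): # approach leans by b (rad) toward +u from straight down; tool x towards u
    z=-np.cos(b)*K+np.sin(b)*u; x=np.cos(b)*u+np.sin(b)*K
    return R.from_matrix(np.c_[x,np.cross(z,x),z]).as_quat(), z
E
python3 - <<'E'
from h import *
B=np.array([488.,-44,31]); q0,z0=tilt(-np.radians(30)); q1,z1=tilt(np.radians(38))
E_=np.array([475.,-55,47])
G=[(B-61*z0-130*z0,q0),(B-61*z0,q0),(B-61*z0+50*K,q0),(E_-61*z1+60*K,q1),(E_-61*z1,q1)]
js=[env.ik(*g) for g in G]
for j in js: print(np.round(j,2) if j is not None else None)
assert all(j is not None for j in js)
env.reach(*G[0]); env.move_l(G[1][0],rate=120)
s=env.read_state(); print('at',s['tool_pos'],s['force'])
set_gripper(0); s=env.read_state(); print('grip',s['width'],s['grip_force'],s['time_s'])
if 55<s['width']<66:
    env.move_l(G[2][0],rate=120); env.move_l(G[3][0],G[3][1],rate=80); env.hold(.2)
    s=env.read_state(); print('up',s['width'],s['grip_force'],s['time_s'])
sc=viewer.camera('scene');tp=viewer.camera('top')
cv2.imwrite('pics/s6.png',sc);cv2.imwrite('pics/t6.png',tp)
cv2.imwrite('pics/c6.png',np.hstack([crop(sc,290,190,80,80,400,400),crop(tp,310,170,80,80,400,400)]))
E
```

```text
[-0.6  0.4  2.1  0.7  0.9  2.5]
[-0.4  0.7  2.1  1.   0.7  2.3]
[-0.4  0.6  2.1  0.9  0.7  2.4]
[ 0.2  0.6  1.9 -0.6  1.1 -2.1]
[ 0.2  0.7  1.9 -0.6  1.1 -2.1]
at [475.5 -72.   84.2] [-0.2  0.3  0.1]
grip 61.10833107483406 30.000473940744996 16.025Traceback (most recent call last):
  File "<stdin>", line 12, in <module>
station.IKError: the arm cannot follow that straight line within its joint ranges
```

The band is held at 61 mm width, but joint 6 can't make that turn. I look for a final yaw it can reach.

Run:
```python
from h import *
s=env.read_state(); print(s['tool_pos'],np.round(s['qpos'],2),s['width'],s['time_s'])
for P in ((475,-60,47),(480,0,47)):
  for g in range(-180,181,20):
    u=R.from_euler('z',g,degrees=True).apply(U); q,z=tilt(np.radians(38),u); j=env.ik(np.array(P)-61*z,q); j2=env.ik(np.array(P)-61*z+80*K,q)
    if j is not None and j2 is not None: print(P,g,np.round(j,2),np.round(np.abs(j2-s['qpos']).max(),2))
```

```text
[475.2 -71.7 133.6] [-0.4  0.6  2.1  0.9  0.7  2.4] 61.52587417030784 16.5917
(475, -60, 47) -180 [-0.5  0.7  2.1  1.1  0.8 -1. ] 3.24
(475, -60, 47) -160 [-0.5  0.7  2.   0.8  0.9 -1. ] 3.32
(475, -60, 47) -140 [-0.4  0.7  1.8  0.6  1.1 -1.1] 3.44
(475, -60, 47) -120 [-0.4  0.8  1.7  0.4  1.2 -1.2] 3.59
(475, -60, 47) -100 [-0.3  0.8  1.7  0.2  1.3 -1.4] 3.75
(475, -60, 47) -80 [-0.2  0.8  1.6  0.1  1.4 -1.5] 3.93
(475, -60, 47) -60 [-0.1  0.8  1.6 -0.1  1.3 -1.7] 4.12
(475, -60, 47) -40 [ 0.   0.8  1.7 -0.3  1.3 -1.8] 4.3
(475, -60, 47) -20 [ 0.1  0.8  1.8 -0.4  1.2 -2. ] 4.46
(475, -60, 47) 0 [ 0.2  0.7  1.9 -0.6  1.1 -2.1] 4.6
(475, -60, 47) 20 [ 0.2  0.7  2.  -0.9  0.9 -2.1] 4.71
(475, -60, 47) 40 [ 0.2  0.7  2.1 -1.2  0.7 -2.1] 4.77
(475, -60, 47) 80 [ 0.1  0.6  2.4  4.   0.6 -1.8] 4.63
(475, -60, 47) 100 [-0.1  0.6  2.4  3.3  0.6 -1.6] 4.18
(475, -60, 47) 120 [-0.3  0.6  2.4  2.7  0.6 -1.5] 3.58
(475, -60, 47) 140 [-0.5  0.6  2.3  2.   0.6 -1.3] 3.28
(475, -60, 47) 160 [-0.5  0.6  2.2  1.5  0.6 -1.1] 3.21
(475, -60, 47) 180 [-0.5  0.7  2.1  1.1  0.8 -1. ] 3.24
(480, 0, 47) -18
[... 201 characters left out ...]
53
(480, 0, 47) -100 [-0.2  0.8  1.7  0.3  1.3 -1.3] 3.69
(480, 0, 47) -80 [-0.1  0.8  1.6  0.1  1.3 -1.5] 3.87
(480, 0, 47) -60 [ 0.   0.8  1.6 -0.1  1.4 -1.6] 4.05
(480, 0, 47) -40 [ 0.1  0.8  1.7 -0.2  1.3 -1.8] 4.23
(480, 0, 47) -20 [ 0.2  0.8  1.7 -0.4  1.2 -1.9] 4.4
(480, 0, 47) 0 [ 0.3  0.8  1.8 -0.6  1.1 -2. ] 4.55
(480, 0, 47) 20 [ 0.3  0.7  1.9 -0.8  0.9 -2.1] 4.67
(480, 0, 47) 40 [ 0.3  0.7  2.1 -1.1  0.8 -2.1] 4.76
(480, 0, 47) 100 [ 0.1  0.6  2.4  3.6  0.6 -1.6] 4.38
(480, 0, 47) 120 [-0.1  0.6  2.4  2.9  0.6 -1.5] 3.78
(480, 0, 47) 140 [-0.3  0.6  2.4  2.3  0.6 -1.4] 3.35
(480, 0, 47) 160 [-0.4  0.6  2.3  1.6  0.6 -1.2] 3.22
(480, 0, 47) 180 [-0.4  0.7  2.1  1.2  0.7 -1. ] 3.22
```

A joint-space move in free air can take the long way round joint 6, so I lift higher and do that.

Run:
```python
from h import *
q1,z1=tilt(np.radians(38)); E_=np.array([475.,-60,47]); T=E_-61*z1
s=env.read_state(); env.move_l(s['tool_pos']+[0,0,50],rate=150)
env.reach(T+70*K,q1); env.hold(.3)
s=env.read_state(); print('up',s['tool_pos'],s['width'],s['grip_force'],s['time_s'])
sc=viewer.camera('scene');tp=viewer.camera('top')
cv2.imwrite('pics/c6.png',np.hstack([crop(sc,290,190,80,80,400,400),crop(tp,310,170,80,80,400,400)]))
```

```text
Traceback (most recent call last):
station.IKError: the arm cannot follow that straight line within its joint ranges
```

Run:
```python
from h import *
q1,z1=tilt(np.radians(38)); E_=np.array([475.,-60,47]); T=E_-61*z1
j=env.ik(T+70*K,q1); s=env.read_state(); m=s['qpos'].copy(); m[1]-=.15; m[5]=0; env.move_joints(m)
env.reach(T+70*K,q1); env.hold(.3)
s=env.read_state(); print('up',s['tool_pos'],s['width'],s['grip_force'],s['time_s'])
sc=viewer.camera('scene');tp=viewer.camera('top')
cv2.imwrite('pics/c6.png',np.hstack([crop(sc,290,190,80,80,400,400),crop(tp,310,170,80,80,400,400)]))
```

```text
up [490.6 -26.1 165.1] 61.2365722024108 29.999850079184398 20.8417
```

View pics/c6.png

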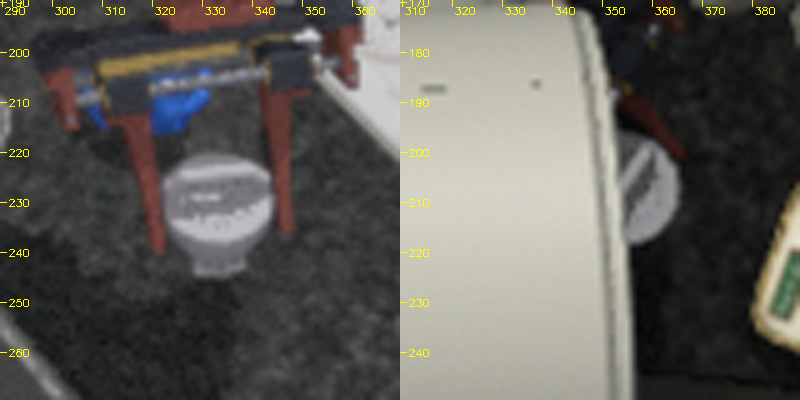

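The scene view shows the infuser upright between the fingers, with its foot at about (332,243). I set it down, let go, back out, then take the bow from above.

Run:
```python
from h import *
q1,z1=tilt(np.radians(38)); E_=np.array([475.,-60,47]); T=E_-61*z1
env.move_l(T+8*K,rate=120)
hit=env.move_l(T-10*K,rate=30,f_stop=4); s=env.read_state(); print(hit,s['tool_pos'],'dz',s['tool_pos'][2]-T[2],s['force'])
set_gripper(87); env.hold(.3)
env.move_l(s['tool_pos']-95*z1,rate=180); env.hold(.1)
C=np.array([475.,-60,0]); a=np.arctan2(U[1],U[0])+np.pi
qd=down(a); s=env.read_state(); print(np.round(s['qpos'],2),np.round(env.ik(C+[0,0,240],qd),2),s['time_s'])
env.reach(C+[-10,0,260],qd); env.hold(.2)
st=env.read_state(); im=viewer.camera('wrist'); cv2.imwrite('pics/w7.png',im); np.save('pics/w_7.npy',np.r_[st['tool_pos'],st['orientation']])
for rr,z in((31,54),): 
    Pp=np.array([proj('wrist',C+[rr*np.cos(t),rr*np.sin(t),z],st) for t in np.linspace(0,6.3,50)])
    cv2.polylines(im,[(Pp*16).astype(int)],False,(0,0,255),1,cv2.LINE_AA,4)
X=np.cross(U,K)
cv2.polylines(im,[(np.array([proj('wrist',C+X*d+[0,0,74],st) for d in(-17,0,17)])*16).astype(int)],False,(0,255,0),1,cv2.LINE_AA,4)
c=proj('wrist',C+[0,0,60],st).astype(int); print(c)
cv2.imwrite('pics/c7.png',crop(im,c[0]-60,c[1]-60,120,120,600,600))
```

```text
True [491.4 -25.8  93.3] dz -1.7294031023111387 [1.2 0.4 1.5]
[ 0.2  0.6  1.8 -0.5  1.2 -2.1] [-0.1  0.3  2.  -0.   0.8 -1.3] 23.7083
[318 204]
```

View pics/c7.png

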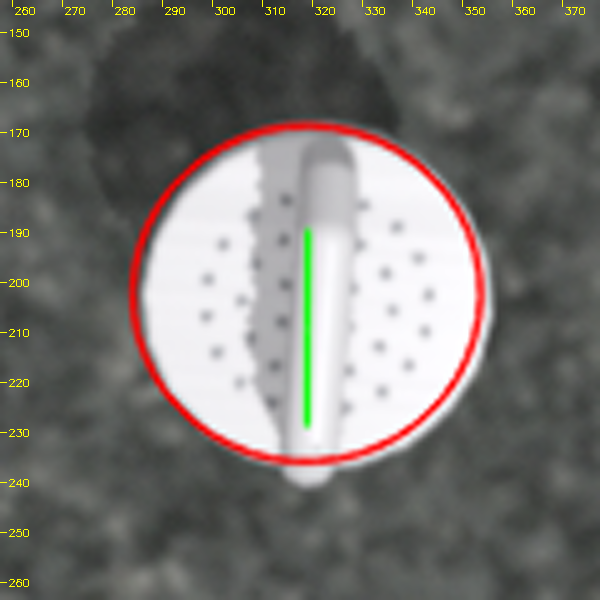

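The picture shows the infuser standing upright, centred at about (321,204). That is about 1.5 mm right of my estimate, with the bow turned about 4°. I correct for both, grip the bow and lift.

Run:
```python
from h import *
a=-2.0+np.pi-.06; qd=down(a); y=np.array([np.cos(a),np.sin(a),0])
C=np.array([475.,-60,0])+1.5*y
set_gripper(50)
env.move_l(C+[0,0,175],qd,rate=200)
hit=env.move_l(C+[0,0,138.5],rate=80,f_stop=8); s=env.read_state(); print(hit,s['tool_pos'],s['force'])
set_gripper(0); s=env.read_state(); print('grip',s['width'],s['grip_force'],s['time_s'])
if not hit and 8<s['width']<13:
    env.move_l(s['tool_pos']+[0,0,160],rate=220)
    M=tea(TEA,[0,0,0]); q=down(TEA[2]+np.pi/2)
    env.reach(M+[0,0,300],q); env.hold(.3)
    st=env.read_state(); print(st['tool_pos'],st['width'],st['force'],st['time_s'])
    im=viewer.camera('wrist'); cv2.imwrite('pics/w8.png',im); np.save('pics/w_8.npy',np.r_[st['tool_pos'],st['orientation']]); cv2.imwrite('pics/s8.png',viewer.camera('scene'))
```

```text
False [475.9 -58.7 138.7] [-0.9  0.8 -0.3]
grip 8.575557318522533 29.996018707752228 27.4333
[522.3 318.7 300.2] 9.129570619750423 [-0.  -0.2 -1.5] 30.025
```

Held, and the 1.5 N weight is right. I lower it into the mouth; the stop should come at TCP z ≈ 202.5.

Run:
```python
from h import *
M=tea(TEA,[0,0,0])
env.move_l(M+[0,0,225],rate=150)
hit=env.move_l(M+[0,0,197],rate=30,f_stop=6); s=env.read_state(); print(hit,s['tool_pos'],s['force'],s['wrist_torque'],s['width'],s['time_s'])
```

```text
True [520.9 319.3 203.3] [-1.   0.3 -0.4] [0.3 0.1 0. ] 9.424754991904194 31.4583
```

It stopped 0.8 mm from the nominal height. I let go, press the bow gently to confirm it is home (contact at TCP z = 223), then look.

Run:
```python
from h import *
M=tea(TEA,[0,0,0])
set_gripper(50); env.hold(.2); env.move_l(M+[0,0,250],rate=150); set_gripper(0)
env.move_l(M+[0,0,230],rate=100)
hit=env.move_l(M+[0,0,216],rate=25,f_stop=8); s=env.read_state(); print(hit,s['tool_pos'],s['force'])
env.move_l(M+[0,0,330],rate=220)
V=tea(TEA,[-70,0,370]); env.move_l(V,rate=250); env.hold(.2)
st=env.read_state(); im=viewer.camera('wrist'); sc=viewer.camera('scene'); print(st['time_s'],st['tool_pos'])
for rr,z in((31,118),(47,110)):
    Pp=np.array([proj('wrist',tea(TEA,np.array([rr*np.cos(t),rr*np.sin(t),z])),st) for t in np.linspace(0,6.3,50)])
    cv2.polylines(im,[(Pp*16).astype(int)],False,(0,0,255),1,cv2.LINE_AA,4)
c=proj('wrist',tea(TEA,[0,0,110]),st).astype(int); print(c)
L=[(np.cos(t)*-85-np.sin(t)*43*1,0) for t in()]
cv2.imwrite('pics/c8.png',np.hstack([crop(im,c[0]-60,c[1]-75,125,150,500,600),crop(sc,245,110,60,120,300,600)]))
```

```text
True [522.7 319.8 223. ] [-1.  -0.7  5. ]
35.8417 [453.1 326.5 368.7]
[316 243]
```

View pics/c8.png

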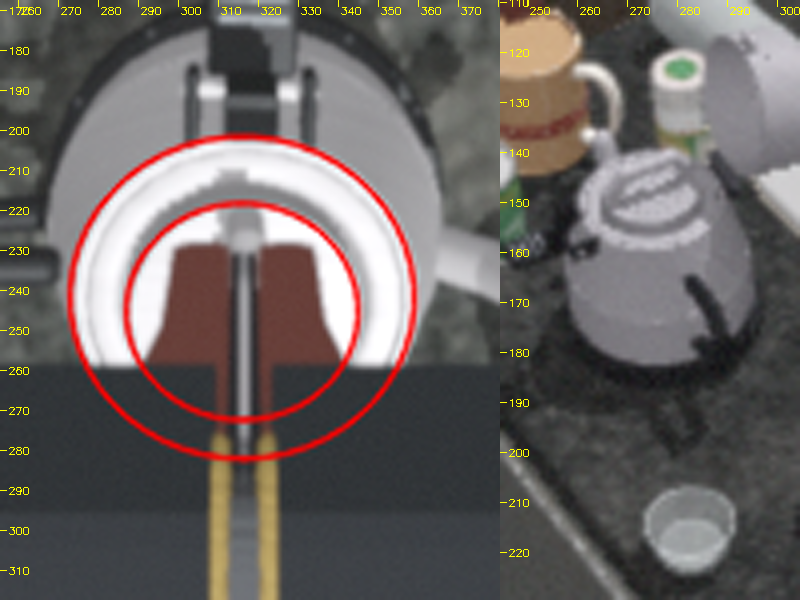

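Seated level and home: contact came at exactly z = 223.0, and the band circle matches in both views. The lid stands open behind. Next I push it shut along its arc from behind with closed fingers.

Run:
```python
from h import *
tip=lambda x,z: tea(TEA,np.array([x,0,z+80.]))
env.move_l(tip(60,300),rate=300); env.move_l(tip(142,290),rate=250); env.move_l(tip(142,178),rate=200)
for th in np.arange(98,9,-8):
    t=np.radians(th); c,s=np.cos(t),np.sin(t)
    P=np.array([52-85*c+43*s,112+85*s+43*c])
    d=10*np.clip((th-20)/40,0,1); P=P-d*np.array([-c,s])
    env.move_l(tip(P[0]+10*s,P[1]),rate=90,f_stop=25)
    print(int(th),P,env.read_state()['force'],end=' | ')
st=env.read_state(); print(st['tool_pos'],st['time_s'])
hit=env.move_l(tip(-34,151),rate=30,f_stop=30); st=env.read_state(); print(hit,st['tool_pos']-[0,0,80],st['force'])
env.hold(.2); env.move_l(tip(-34,180),rate=60); st=env.read_state(); print(st['force'],st['time_s'])
env.move_l(tip(-80,300),rate=250)
V=(470,325,370); env.reach(np.array([469.6,325.6,369.8]),ld('tea')['orientation']); env.hold(.3)
w=viewer.camera('wrist'); w0=cv2.imread('pics/w_tea.png'); cv2.imwrite('pics/w9.png',w)
for nm,(x,y,X,Y) in dict(lid=(240,195,315,265),body=(250,155,290,175)).items(): print(nm,np.abs(w[y:Y,x:X].astype(int)-w0[y:Y,x:X]).mean(), 'open:',np.abs(cv2.imread('pics/w_open.png')[y:Y,x:X].astype(int)-w0[y:Y,x:X]).mean())
print(env.read_state()['time_s'])
```

```text
98 [105.  180.3] [0.7 1.1 0.4] | 90 [ 95. 187.] [2.1 0.2 1.2] | 82 [ 84.1 192.3] [ 1.8 -0.1  1.6] | 74 [ 72.7 195.9] [1.3 1.2 1.8] | 66 [ 60.8 198. ] [ 2.6 -0.3  0.1] | 58 [ 48.5 198.8] [ 2.  -0.1  0.2] | 50 [ 35.1 199. ] [ 1.  -0.1 -0. ] | 42 [ 21.7 197.2] [ 1.3 -0.2  0.5] | 34 [  8.5 193.2] [ 0.1 -0.5  2. ] | 26 [ -4.2 187.3] [-0.2 -0.7  2.1] | 18 [-15.6 179.2] [-0.9 -1.8  2.9] | 10 [-24.2 169.1] [-0.8 -1.4  2.8] | [499.1 321.7 248.7] 41.475
True [491.  323.1 155.2] [-0.5 -2.9  8.9]
[ 0.1 -0.3 -0.3] 42.9083
lid 30.301015873015874 open: 76.56203174603175
body 1.2054166666666666 open: 54.9875
44.6667
```

The tip stopped at z = 155.2, exactly the shut lid's height. The closed fingers block that comparison, so I open them and compare again, with the scene view too.

Run:
```python
from h import *
set_gripper(87); env.hold(.2)
w=viewer.camera('wrist'); w0=cv2.imread('pics/w_tea.png')
f=lambda a,b,r:np.abs(a[r[1]:r[3],r[0]:r[2]].astype(int)-b[r[1]:r[3],r[0]:r[2]]).mean()
print('wrist lid',f(w,w0,(240,195,315,265)),'latch',f(w,w0,(300,135,350,190)))
h=env.read_state(); j=h['qpos'].copy(); j[0]=-0.9; env.move_joints(j); 
s=viewer.camera('scene'); t=viewer.camera('top'); s0=cv2.imread('pics/scene0.png');t0=cv2.imread('pics/top0.png')
for n,r in dict(lid=(262,132,288,148),tumbler=(360,290,390,328),ramekin=(272,205,293,226),salt=(392,330,412,358),sard=(335,270,376,302),paste=(230,136,252,166),spice=(272,118,290,136),blue=(303,196,336,218)).items(): print(n,'scene',f(s,s0,r))
for n,r in dict(lid=(203,160,232,187),tumbler=(415,217,446,243),ramekin=(272,211,294,233),salt=(456,228,478,246),sard=(380,204,410,242),paste=(163,185,190,212),spice=(184,138,206,161),blue=(288,173,318,201)).items(): print(n,'top',f(t,t0,r))
print(env.read_state()['time_s'],env.read_state()['tool_pos'])
```

```text
wrist lid 0.42298412698412696 latch 1.3326060606060606
lid scene 15.009615384615385
tumbler scene 17.193859649122807
ramekin scene 16.329554043839757
salt scene 57.025
sard scene 17.371697154471544
paste scene 56.61767676767677
spice scene 61.88683127572016
blue scene 58.945821854912765
lid top 1.8024691358024691
tumbler top 1.2659222497932174
ramekin top 1.3106060606060606
salt top 1.9335016835016836
sard top 1.3251461988304094
paste top 1.4010059442158207
spice top 1.30566534914361
blue top 1.2472222222222222
49.1 [ 365.  -439.7  369.8]
```

The lid matches its shut picture, with a wrist-view difference of 0.4. The top view shows every bystander unmoved. The arm blocks the scene view, so that comparison tells nothing. The arm is clear of everything, so I hand the job in.

```bash
python3 -c "
from station import workorder
print(workorder.sign_off())"
```

```text
the job is handed in; nothing more can be done
None
```

Job handed in at about 49 s of the 72 s allowed: lid popped by the latch, infuser stood upright and released, then seated level and home by its bow, and lid snapped shut. The top view showed the bystanders and the blue look-alike unmoved, but sign-off returned no verdict.

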